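# Load four gears on the measuring fixture in order of size

### The arm

A 6-joint arm with a two-finger parallel gripper is mounted at the origin on a cart in front of the work surface, level with it; the furniture and walls round the work are solid. World frame = base frame: x ahead of the robot, y to its left, z up, the work surface at z = 0. Lengths are in m, angles in degrees, forces in N, time in s.
With the tool pointing down it reaches from about 0.15 to 0.775 m from the base axis. Payload 6.1 kg.
Tool frame: the origin (TCP) lies on the centre line of the jaws, within the pads' length; the fingertips stand 8 mm ahead of it and the grasp point (between the pads) lies 11 mm behind it; z points along the fingers, y is the line along which they close (so a half turn about z gives the same grasp; the last joint's range is limited). The gripper opens to 85 mm and grips with 20 to 120 N. Pads are 22 mm wide; open, the fingers measure 114 mm over their backs; the gripper's body (76 mm by 85 mm) begins 54 mm behind the grasp point. The pads swing forward as they close: fully open they stand 13 mm farther back than shut.
Start: joints at [-67.494, 7.208, -2.269, 80.523, 0, 90], TCP at [0.201, -0.485, 0.239] pointing down, gripper open.
Joint ranges: [-155.77, 155.77], [-54.66, 111.73], [-72.52, 77.12], [-102.08, 115.82], [-83.92, 84.16], [-180, 180]. Speed limits (degrees/s): [136.94, 136.94, 172.46, 180, 180, 180].

### API

Orientations are given as [roll, pitch, yaw] about the fixed x, y, z axes, in that order (R = Rz(yaw) Ry(pitch) Rx(roll)).
In Python, from cell import get_obs, get_image, get_calibration, sign_off, trace, tip_of gives the robot as it stands.
- The arm moves only by the tool jog_arm, never from a script. Its argument "rows" is a list of rows, each a list of 7 numbers: the shift along the tool's x, y, z in mm, then the turn, a rotation vector about the tool's x, y, z in degrees, then the opening, from -1 (shut) to 1 (fully open). A call has 1 to 8 rows; each row is the pose to reach, as a shift and turn from the pose commanded when the call began, along the tool's axes at that moment; what a row does not reach only later rows make up. A row lasts 1/10 s, in which the tool goes at most 50 mm and 8.59 degrees, less where a joint would pass 70% of its speed; a pose out of reach is approached as far as the arm can. A call with a gripper value outside its range is refused whole. The fingers move at their own pace and stop on an object; "squeeze" is the grip in N (left out, the last holds). Time passes only in rows, so rows that repeat a pose let the fingers close. It gives the time, the measured TCP pose, the force, the opening and the grip force at its end, in the units of the state.
- get_obs(): the state, without advancing time (a new reading comes with each control period).
- get_image(name): name is "scene" or "top"; returns (picture, depth): 420x560x3 uint8, red, green, blue; 420x560 float32, m along the optical axis (not along the pixel's ray), 0 where there is no reading.
- get_calibration(name): a dict with "fx", "fy", "cx", "cy" (pixels), "T" (4x4, takes a point from camera to world coordinates). Camera axes: x right, y down, z forward; pixel columns grow to the right and rows downward; lengths in m; the calibration is good to about 2 mm. A picture is of the moment at which its call begins. get_calibration takes no time and is no camera call.
- sign_off(): hands the job in; it is judged then, once.
Trained networks look in the newest picture that a camera, given by its name, has taken for a name from the list of things; names that differ only in an ending like _2 or _b are one class to them, and where a whole thing is asked for, a point or a joint stands for the part that bears it (a point fixed in the world has none). Each returns a list of dicts, best first, with "score" (0 to 1); they miss things now and then, are a little off and sometimes report something else, mostly with a low value. They report only what shows in the picture. A call takes as long as a camera call. They do not tell look-alikes from the thing itself.
- trace(camera, name): "mask" (420x560 bool, what is visible of it) and "box" ([left, top, width, height] in pixels, round what is visible of it).
- tip_of(camera, name): "uv" ([column, row] in pixels: a listed point, or the origin of a listed thing).
The state is a dict: "time": time; "qpos": joint angles; "joint_velocities": joint speeds; "joint_efforts": joint torques, N m; "position": TCP position; "tcp_rot": TCP orientation; "force": force on the tool from outside, world axes, zero at the start; "moment": the same for the moment, N m; "grip_width": finger opening in m; "finger_force": force on a finger pad.
Only numpy, scipy, OpenCV 4.12 (cv2) and the standard library are available. Lean on these libraries where they do the work, as an engineer would, in place of code of your own. Each camera call takes 0.05 s, during which the arm holds its last target. There are 200 camera calls.

### The job

The measuring program starts at the tooling ball on the red block and works along the fixture plate from the smallest gear to the largest. Load the four loose gears on the plate's four arbors in that order, one to an arbor, hub up and fully seated on the shoulder, and let go of them. Leave the black loupe that stands among the gears where it is.

Things in the scene. Friction and masses are not known exactly. Their poses are not given: they have to be found in the camera images.
- gear_40_center (a point): loose steel spur gear, the smallest: 18 teeth, 40 mm over the teeth, lying hub up on the worktop. Rim 12 mm thick; on it a round hub, 30 mm in diameter, rises 16 mm above the rim (grip it here, at any yaw). Bore 20 mm, right through. Overall height 28 mm. This point: its centre, half-way up (14 mm above the underside); z points up out of the hub.
- gear_52_center (a point): loose steel spur gear, the second: 24 teeth, 52 mm over the teeth, lying hub up on the worktop. Rim 12 mm thick; on it a round hub, 30 mm in diameter, rises 16 mm above the rim (grip it here, at any yaw). Bore 20 mm, right through. Overall height 28 mm. This point: its centre, half-way up (14 mm above the underside); z points up out of the hub.
- gear_64_center (a point): loose steel spur gear, the third: 30 teeth, 64 mm over the teeth, lying hub up on the worktop. Rim 12 mm thick; on it a round hub, 30 mm in diameter, rises 16 mm above the rim (grip it here, at any yaw). Bore 20 mm, right through. Overall height 28 mm. This point: its centre, half-way up (14 mm above the underside); z points up out of the hub.
- gear_76_center (a point): loose steel spur gear, the largest: 36 teeth, 76 mm over the teeth, lying hub up on the worktop. Rim 12 mm thick; on it a round hub, 30 mm in diameter, rises 16 mm above the rim (grip it here, at any yaw). Bore 20 mm, right through. Overall height 28 mm. This point: its centre, half-way up (14 mm above the underside); z points up out of the hub.
- arbor_a_seat (a point): one of four like steel arbors, fixed in a row along an aluminium plate, letters in any order. This point: centre of its flat shoulder (26 mm across), 26 mm above the worktop, on which a gear's underside comes to rest. From it rises a spigot 16 mm in diameter, 14 mm straight, then 10 mm tapering to a 6 mm tip. x across the plate, y along the row, z up.
- arbor_b_seat (a point): one of four like steel arbors, fixed in a row along an aluminium plate, letters in any order. This point: centre of its flat shoulder (26 mm across), 26 mm above the worktop, on which a gear's underside comes to rest. From it rises a spigot 16 mm in diameter, 14 mm straight, then 10 mm tapering to a 6 mm tip. x across the plate, y along the row, z up.
- arbor_c_seat (a point): one of four like steel arbors, fixed in a row along an aluminium plate, letters in any order. This point: centre of its flat shoulder (26 mm across), 26 mm above the worktop, on which a gear's underside comes to rest. From it rises a spigot 16 mm in diameter, 14 mm straight, then 10 mm tapering to a 6 mm tip. x across the plate, y along the row, z up.
- arbor_d_seat (a point): one of four like steel arbors, fixed in a row along an aluminium plate, letters in any order. This point: centre of its flat shoulder (26 mm across), 26 mm above the worktop, on which a gear's underside comes to rest. From it rises a spigot 16 mm in diameter, 14 mm straight, then 10 mm tapering to a 6 mm tip. x across the plate, y along the row, z up.
- datum_ball_center (a point): polished steel tooling ball, 13 mm, on a stem on a red block at one end (either) of the fixture plate (390 x 62 x 16 mm, fixed). In line with the arbors: their centres lie 61, 139, 217 and 295 mm from it. A dark strap clamp with a nut sits at the other end. This point: the ball's centre, 52 mm above the worktop. Fixed; the row of gears begins here.
- loupe_center (a point): black eye loupe, 34 mm across and 30 mm high, loose, standing upright on the worktop among the gears, not to be handled. This point is its centre, 15 mm up.
Mind the look-alikes: they are no part of the job. What is shaped like the part that bears gear_52_center but blue or turquoise is not meant.

How it is judged:
By the outcome, as a careful person would: the job done as asked, in the order asked, and still so for the second after the job is handed in, with the robot touching nothing.
It also fails if it takes over 86 s, if anything falls off the work surface, if the arm or the gripper's body presses on something with over 40 N, if the wrist force passes 120 N, or if a joint passes its speed limit or range.

## Working session

There is one attempt and no reset: what is moved stays moved. The work goes in short steps, Python scripts to look and compute and a tool call to move; the robot and the scene stay as the last step left them, time stands still between calls to the robot, and variables do not carry over. Pictures are saved under pics/ and viewed, at most 14 in all, crops included, and the job is handed in when it is done.

Besides the shell and the picture viewer there is one more tool, called in YAML: its name, and indented under it one key for each argument. jog_arm: Moves the arm, as the interface text tells. Its arguments: {"type":"object","properties":{"rows":{"type":"array"},"squeeze":{"type":"number"}},"required":["rows"]}

```bash
mkdir -p pics
cat > h.py <<'E'
import numpy as np, cv2
from cell import *
def back(cam,uv,d=None,z=None):
    c=get_calibration(cam);T=np.array(c["T"])
    r=np.array([(uv[0]-c["cx"])/c["fx"],(uv[1]-c["cy"])/c["fy"],1.])
    if z is not None: d=(z-T[2,3])/(T[:3,:3]@r)[2]
    return T[:3,:3]@(r*d)+T[:3,3]
def cloud(cam,dep):
    c=get_calibration(cam);T=np.array(c["T"]);v,u=np.indices(dep.shape)
    P=np.stack([(u-c["cx"])/c["fx"]*dep,(v-c["cy"])/c["fy"]*dep,dep],-1)
    W=P@T[:3,:3].T+T[:3,3]; W[dep==0]=np.nan; return W
E
python3 - <<'E'
from h import *
for cam in("top","scene"):
    im,d=get_image(cam); cv2.imwrite(f"pics/{cam}0.png",im[...,::-1]); np.save(f"{cam}d.npy",d)
    print(cam,np.round(get_calibration(cam)["T"],3).tolist(),get_calibration(cam)["fx"])
    for n,z in [("gear_40_center",.014),("gear_52_center",.014),("gear_64_center",.014),("gear_76_center",.014),("arbor_a_seat",.026),("datum_ball_center",.052),("loupe_center",.015)]:
        for r in tip_of(cam,n): print(n,round(r["score"],2),np.round(r["uv"],1),np.round(back(cam,r["uv"],z=z),4))
o=get_obs();print(o["time"],o["position"],o["tcp_rot"],o["grip_width"])
E
```

```text
top [[-0.073, -0.972, 0.224, 0.255], [-0.997, 0.072, -0.013, -0.13], [-0.003, -0.224, -0.975, 1.045], [0.0, 0.0, 0.0, 1.0]] 495.63601109399434
gear_40_center 0.62 [348.5 243.2] [ 0.424  -0.2806  0.014 ]
gear_52_center 0.69 [212.1 251.4] [0.4278 0.0069 0.014 ]
gear_52_center 0.62 [147.1 168.2] [0.6217 0.1409 0.014 ]
gear_52_center 0.58 [186.4 297.4] [0.3361 0.0637 0.014 ]
gear_64_center 0.69 [259.3 244.7] [ 0.4347 -0.0929  0.014 ]
gear_76_center 0.63 [311.6 235.4] [ 0.4464 -0.2045  0.014 ]
arbor_a_seat 0.63 [333.9 173.1] [ 0.5765 -0.2633  0.026 ]
loupe_center 0.56 [403.1 224.8] [ 0.4547 -0.4     0.015 ]
scene [[0.698, -0.368, 0.614, -0.39], [-0.715, -0.331, 0.616, -1.007], [-0.023, -0.869, -0.494, 0.76], [0.0, 0.0, 0.0, 1.0]] 534.4363960359756
gear_40_center 0.61 [308.9 259.2] [ 0.4249 -0.2779  0.014 ]
gear_52_center 0.74 [256.1 182.5] [0.6333 0.134  0.014 ]
gear_52_center 0.66 [191.6 223.4] [0.3367 0.0799 0.014 ]
gear_52_center 0.47 [232.6 219.3] [0.4284 0.0121 0.014 ]
gear_64_center 0.87 [260.7 233.9] [ 0.4273 -0.1031  0.014 ]
gear_76_center 0.62 [295.1 244.9] [ 0.4495 -0.2082  0.014 ]
datum_ball_center 0.6 [362.6 227.5] [ 0.5831 -0.3207  0.052 ]
loupe_center 0.7 [356.9 274.6] [ 0.452  -0.4048  0.015 ]
0.8 [ 0.20092198 -0.48499031  0.23934093] [1.79996728e+02 2.09429466e-03 2.25035321e+01] 0.08532831394417564
```

View pics/top0.png

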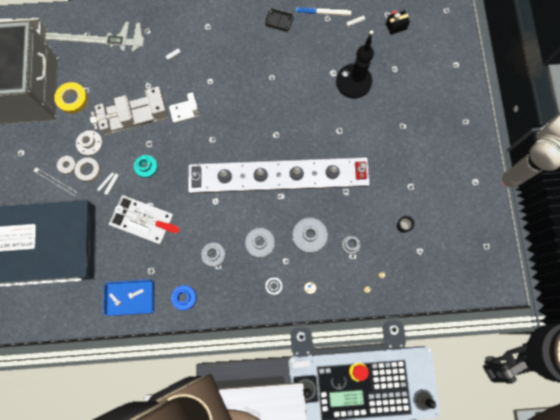

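View pics/scene0.png

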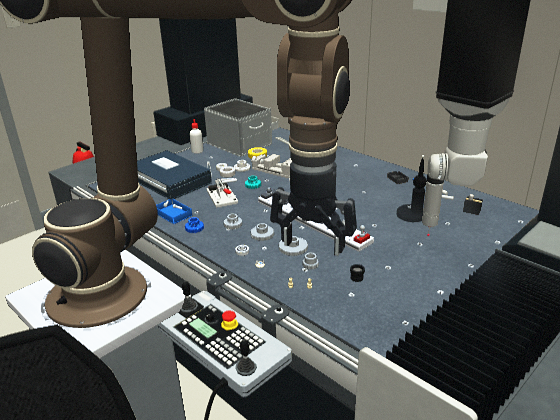

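The top picture shows the steel gears at 52 (212,253), 64 (260,242), 76 (310,235) and 40 (351,244), with the loupe at (405,224). The arbors run from (333,173) to (225,176), and the red block with the ball is at (362,170). The blue and turquoise look-alikes are at (183,297) and (145,166). Next I'll refine these positions with depth.

Run:
```python
from h import *
im=cv2.imread("pics/top0.png");c=get_calibration("top");T=np.array(c["T"])
d=np.load("topd.npy");W=cloud("top",d);x,y,z=W[...,0],W[...,1],W[...,2]
print("table z",np.nanmedian(z[230:280,230:250]))
def mec(m):
    u,v=np.nonzero(m)[::-1]; return m.sum(),np.round(cv2.minEnclosingCircle(np.c_[x[m],y[m]].astype(np.float32))[0],4),round(cv2.minEnclosingCircle(np.c_[x[m],y[m]].astype(np.float32))[1],4),np.nanmedian(z[m]).round(4),np.round([x[m].mean(),y[m].mean()],4)
for n,(gx,gy) in dict(g40=(.424,-.2806),g52=(.4278,.0069),g64=(.4347,-.0929),g76=(.4464,-.2045),loupe=(.4547,-.4)).items():
    r=np.hypot(x-gx,y-gy); 
    print(n,"hub",*mec((r<.03)&(z>.021)&(z<.035)),"all",*mec((r<.045)&(z>.006)&(z<.035)))
pl=(z>.009)&(z<.022)&(x>.5)&(x<.65)&(y>-.36)&(y<.06)
rc=cv2.minAreaRect(np.c_[x[pl],y[pl]].astype(np.float32));print("plate",rc)
for uv in [(333,173),(297,174),(261,175),(225,177)]:
    p=back("top",uv,z=.026);r=np.hypot(x-p[0],y-p[1]);m=(r<.022)&(z>.022)&(z<.06)
    print("arb",*mec(m),z[m].max())
m=(x>.53)&(x<.62)&(y<-.29)&(y>-.36)&(z>.022)&(z<.08);print("ballblk",*mec(m),z[m].max())
for n in("gear_40_center","gear_52_center","gear_64_center","gear_76_center","arbor_a_seat"):
    for t in trace("top",n): print(n,round(t["score"],2),np.round(t["box"],1),t["mask"].sum())
a=cv2.resize(im[140:300,180:420],(800,533),interpolation=cv2.INTER_CUBIC);cv2.imwrite("pics/crop.png",a)
```

```text
table z 6.835155876583343e-05
g40 hub 101 [ 0.4221 -0.2853] 0.0155 0.028 [ 0.4214 -0.2851] all 210 [ 0.4163 -0.2795] 0.035 0.0196 [ 0.4196 -0.2833]
g52 hub 107 [0.4223 0.0056] 0.0152 0.0268 [0.4222 0.0058] all 402 [0.4229 0.0056] 0.0259 0.0126 [0.4214 0.005 ]
g64 hub 95 [ 0.4406 -0.0939] 0.0153 0.0277 [ 0.4404 -0.0941] all 622 [ 0.4406 -0.094 ] 0.0318 0.0124 [ 0.4393 -0.0941]
g76 hub 98 [ 0.4491 -0.2009] 0.0153 0.0277 [ 0.4484 -0.2006] all 896 [ 0.4479 -0.2023] 0.0395 0.0123 [ 0.4483 -0.2005]
loupe hub 207 [ 0.4543 -0.4027] 0.0174 0.027 [ 0.4549 -0.4028] all 233 [ 0.4425 -0.4028] 0.0287 0.0261 [ 0.4542 -0.4019]
plate ((0.5857166051864624, -0.144352525472641), (0.39020347595214844, 0.06424371153116226), 87.92488861083984)
arb 125 [ 0.5816 -0.2599] 0.0156 0.0277 [ 0.579  -0.2588] 0.051490164169178954
arb 136 [ 0.5838 -0.1822] 0.0163 0.0274 [ 0.5819 -0.1822] 0.05401895211310681
arb 124 [ 0.5867 -0.1047] 0.0159 0.0272 [ 0.5846 -0.1054] 0.05212445041912528
arb 129 [ 0.5896 -0.026 ] 0.0163 0.0273 [ 0.5869 -0.0277] 0.05430078699516083
ballblk 209 [ 0.5789 -0.3146] 0.0258 0.029 [ 0.5776 -0.3199] 0.06019465685512604
gear_40_center 0.73 [338.7 236.   23.8  19.5] 230
gear_40_center 0.55 [252.5 168.8  14.8  17. ] 161
gear_52_center 0.93 [201.  241.5  23.3  28.3] 467
gear_52_center 0.93 [136.  155.1  21.2  20.6] 451
gear_52_center 0.85 [173.  288.   24.7  19.1] 397
gear_64_center 0.97 [247.  228.1  26.9  28.7] 640
gear_76_center 0.72 [293.6 216.   35.3  35.5] 887
gear_76_center 0.62 [289.5 165.8  14.9  13.5] 170
arbor_a_seat 0.73 [326.  167.1  11.8  14.6] 125
```

View pics/crop.png

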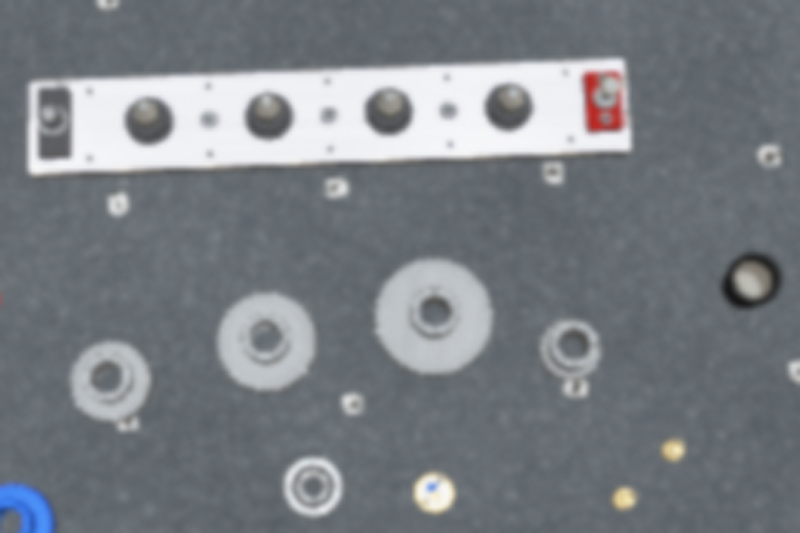

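The crop confirms the row: red block with the ball at the right (605,95), then arbors at x = 508, 388, 268 and 148. All four gears lie hub up and the loupe is at (750,280). The arbor pitch, plate angle (2.07°) and hub heights all fit what was given. I'll start with gear 40.

jog_arm:
  rows:
    - [281, -100, 139, 0, 0, -67.5, 0.4]
    - [281, -100, 139, 0, 0, -67.5, 0.4]
    - [281, -100, 139, 0, 0, -67.5, 0.4]
    - [281, -100, 139, 0, 0, -67.5, 0.4]
    - [281, -100, 139, 0, 0, -67.5, 0.4]
    - [281, -100, 139, 0, 0, -67.5, 0.4]
    - [281, -100, 139, 0, 0, -67.5, 0.4]
    - [281, -100, 139, 0, 0, -67.5, 0.4]
  squeeze: 50

```text
time: 1.85
position: [0.4235, -0.2821, 0.0981]
tcp_rot: [-179.9, -0.1, 90.6]
force: [-0.7, 0.0, -0.2]
grip_width: 0.0598
finger_force: 0.0
```

jog_arm:
  rows:
    - [0, 0, 30, 0, 0, 0, 0.4]
    - [0, 0, 55, 0, 0, 0, 0.4]
    - [0, 0, 55, 0, 0, 0, 0.4]
    - [0, 0, 55, 0, 0, 0, 0.4]

```text
time: 2.25
position: [0.4221, -0.285, 0.0455]
tcp_rot: [-180.0, -0.0, 90.0]
force: [0.8, -0.4, 0.6]
grip_width: 0.06
finger_force: 0.0
```

jog_arm:
  rows:
    - [0, 0, 12, 0, 0, 0, 0.4]
    - [0, 0, 24, 0, 0, 0, 0.4]
    - [0, 0, 24, 0, 0, 0, 0.4]
    - [0, 0, 24, 0, 0, 0, -1]
    - [0, 0, 24, 0, 0, 0, -1]
    - [0, 0, 24, 0, 0, 0, -1]
    - [0, 0, 24, 0, 0, 0, -1]
    - [0, 0, 24, 0, 0, 0, -1]

```text
time: 3.05
position: [0.4227, -0.2853, 0.022]
tcp_rot: [179.9, 0.0, 90.0]
force: [-0.4, 0.8, 5.6]
grip_width: 0.0278
finger_force: 49.5
```

jog_arm:
  rows:
    - [0, 0, -20, 0, 0, 0, -1]
    - [0, 0, -50, 0, 0, 0, -1]
    - [0, 0, -85, 0, 0, 0, -1]
    - [0, 0, -85, 0, 0, 0, -1]
    - [0, 0, -85, 0, 0, 0, -1]

```text
time: 3.55
position: [0.4227, -0.2853, 0.1068]
tcp_rot: [179.9, 0.1, 90.0]
force: [0.2, 0.2, -1.1]
grip_width: 0.0279
finger_force: 49.6
```

```bash
cat > look.py <<'E'
from h import *
import sys
n=sys.argv[1]; ims=[]
for cam in("scene","top"):
    im,d=get_image(cam);c=get_calibration(cam);T=np.array(c["T"])
    p=np.array(eval(sys.argv[2])) if len(sys.argv)>2 else np.array(get_obs()["position"])
    q=T[:3,:3].T@(p-T[:3,3]);u,v=int(c["fx"]*q[0]/q[2]+c["cx"]),int(c["fy"]*q[1]/q[2]+c["cy"])
    u0,v0=max(u-50,0),max(v-60,0)
    ims.append(cv2.resize(im[v0:v0+120,u0:u0+100],(400,480),interpolation=cv2.INTER_CUBIC)); print(cam,u0,v0)
cv2.imwrite(f"pics/{n}.png",np.hstack(ims)[...,::-1])
E
python3 look.py g40lift
```

```text
scene 260 168
top 306 176
```

View pics/g40lift.png

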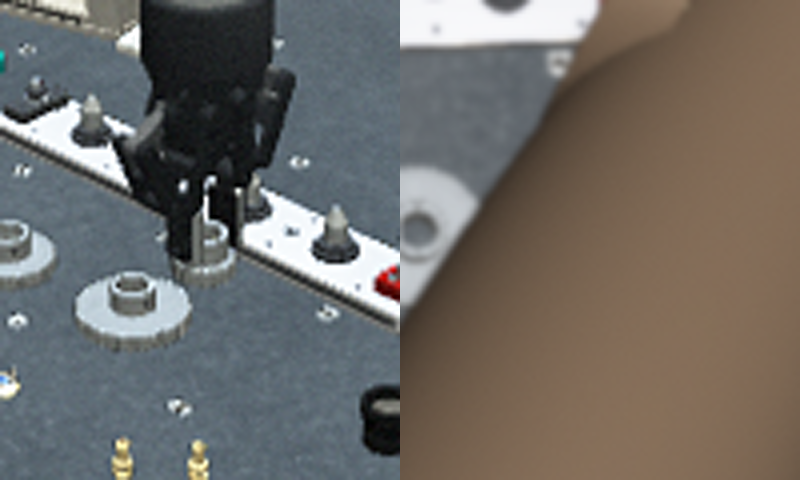

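The scene view shows the gear level in the jaws (around 210,262 in the crop). I'll measure how well it is centred before insertion.

```bash
cat > held.py <<'E'
from h import *
import sys
from scipy.optimize import least_squares
R=float(sys.argv[1]);p=np.array(get_obs()["position"])
im,d=get_image("scene");W=cloud("scene",d);x,y,z=W[...,0],W[...,1],W[...,2];zb=p[2]-.022
m=(np.hypot(x-p[0],y-p[1])<R+.01)&(z>zb+.002)&(z<zb+.0105)
P=np.c_[x[m],y[m]]
f=lambda c:np.hypot(P[:,0]-c[0],P[:,1]-c[1])-(R-.001)
s=least_squares(f,p[:2]-.003,loss="soft_l1",f_scale=.001)
print(m.sum(),"tcp",p,"gear centre",s.x.round(4),"off",(s.x-p[:2]).round(4),"rms",np.sqrt(np.median(f(s.x)**2)).round(4))
E
python3 held.py .02
```

```text
51 tcp [ 0.42164428 -0.28462496  0.10508659] gear centre [ 0.4231 -0.2824] off [0.0014 0.0022] rms 0.0011
```

jog_arm:
  rows:
    - [8, 50, 0, 0, 0, 0, -1]
    - [16, 98, 0, 0, 0, 0, -1]
    - [22, 140, 0, 0, 0, 0, -1]
    - [25, 159, 0, 0, 0, 0, -1]
    - [25, 159, 0, 0, 0, 0, -1]
    - [25, 159, 25, 0, 0, 0, -1]
    - [25, 159, 25, 0, 0, 0, -1]
    - [25, 159, 25, 0, 0, 0, -1]

```text
time: 4.5
position: [0.5795, -0.2599, 0.0804]
tcp_rot: [-179.8, -0.1, 90.0]
force: [0.1, -0.2, -0.4]
grip_width: 0.0282
finger_force: 49.7
```

```bash
python3 held.py .02; python3 look.py g40over
```

```text
38 tcp [ 0.57949432 -0.25985382  0.08042044] gear centre [ 0.5808 -0.2579] off [0.0013 0.002 ] rms 0.001
scene 293 149
top 285 102
```

View pics/g40over.png

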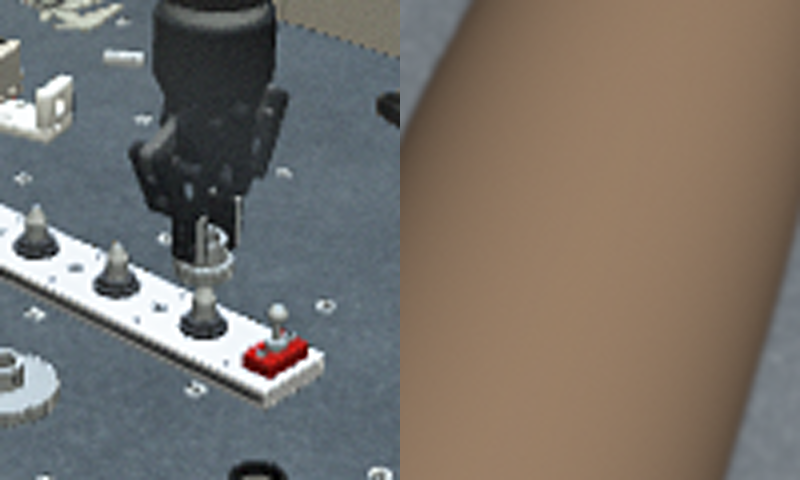

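The spigot (205,300 in the crop) lies right under the gear (206,265). I'll compare gear and arbor in the same camera before lowering.

```bash
cat > arb.py <<'E'
from h import *
from scipy.optimize import least_squares
im,d=get_image("scene");W=cloud("scene",d);x,y,z=W[...,0],W[...,1],W[...,2]
for a in[(.5813,-.2601),(.5841,-.1822),(.5869,-.1042),(.5897,-.0263)]:
    for zl,zh,R in((.0185,.0245,.013),(.029,.0385,.008)):
        m=(np.hypot(x-a[0],y-a[1])<R+.006)&(z>zl)&(z<zh);P=np.c_[x[m],y[m]]
        if len(P)<5: continue
        s=least_squares(lambda c:np.hypot(P[:,0]-c[0],P[:,1]-c[1])-R,np.array(a),loss="soft_l1",f_scale=.001)
        print(a,R,len(P),s.x.round(4),(s.x-a).round(4))
o=get_obs();print(o["position"])
E
python3 arb.py
```

```text
(0.5813, -0.2601) 0.013 38 [ 0.5821 -0.2596] [0.0008 0.0005]
(0.5813, -0.2601) 0.008 20 [ 0.5835 -0.2603] [ 0.0022 -0.0002]
(0.5841, -0.1822) 0.013 30 [ 0.5861 -0.1827] [ 0.002  -0.0005]
(0.5841, -0.1822) 0.008 19 [ 0.587 -0.18 ] [0.0029 0.0022]
(0.5869, -0.1042) 0.013 29 [ 0.5876 -0.1041] [0.0007 0.0001]
(0.5869, -0.1042) 0.008 20 [ 0.5885 -0.1025] [0.0016 0.0017]
(0.5897, -0.0263) 0.013 31 [ 0.5903 -0.0264] [ 0.0006 -0.0001]
(0.5897, -0.0263) 0.008 21 [ 0.591  -0.0247] [0.0013 0.0016]
[ 0.58132402 -0.26050019  0.08248477]
```

jog_arm:
  rows:
    - [0, 0, 8, 0, 0, 0, -1]
    - [0, 0, 16, 0, 0, 0, -1]
    - [0, 0, 24, 0, 0, 0, -1]
    - [0, 0, 30, 0, 0, 0, -1]
    - [0, 0, 30, 0, 0, 0, -1]

```text
time: 5.2
position: [0.5804, -0.2597, 0.0497]
tcp_rot: [-179.9, -0.1, 90.0]
force: [0.1, -1.3, -1.2]
grip_width: 0.0278
finger_force: 49.7
```

jog_arm:
  rows:
    - [0, 0, 2, 0, 0, 0, -1]
    - [0, 0, 3, 0, 0, 0, -1]
    - [0, 0, 3, 0, 0, 0, -1]

```text
time: 5.5
position: [0.5814, -0.26, 0.0484]
tcp_rot: [180.0, 0.0, 90.0]
force: [-0.8, -0.4, -0.5]
grip_width: 0.028
finger_force: 49.7
```

Now I'll release (drop about 1 mm at most), rise, and head for gear 52.

jog_arm:
  rows:
    - [0, 0, 0, 0, 0, 0, 0.1]
    - [0, 0, 0, 0, 0, 0, 0.3]
    - [0, 0, 0, 0, 0, 0, 0.4]
    - [0, 0, 0, 0, 0, 0, 0.4]
    - [0, 0, -25, 0, 0, 0, 0.4]
    - [0, 0, -60, 0, 0, 0, 0.4]
    - [0, 0, -60, 0, 0, 0, 0.4]
    - [0, 0, -60, 0, 0, 0, 0.4]

```text
time: 6.3
position: [0.582, -0.2604, 0.1095]
tcp_rot: [179.9, 0.1, 90.0]
force: [0.1, 0.4, -0.1]
grip_width: 0.0595
finger_force: 0.0
```

jog_arm:
  rows:
    - [41, -24, 0, 0, 0, 0, 0.4]
    - [82, -49, 0, 0, 0, 0, 0.4]
    - [123, -73, 0, 0, 0, 0, 0.4]
    - [164, -98, 0, 0, 0, 0, 0.4]
    - [205, -122, 0, 0, 0, 0, 0.4]
    - [245, -146, 0, 0, 0, 0, 0.4]
    - [266, -159, 0, 0, 0, 0, 0.4]
    - [266, -159, 0, 0, 0, 0, 0.4]

```text
time: 7.1
position: [0.4196, 0.0079, 0.1073]
tcp_rot: [-179.9, -0.0, 90.2]
force: [0.4, 0.2, 0.1]
grip_width: 0.06
finger_force: 0.0
```

```bash
python3 look.py a1 "[.5813,-.26,.04]"; python3 -c "
from h import *
im,d=get_image('top');W=cloud('top',d);x,y,z=W[...,0],W[...,1],W[...,2]
r=np.hypot(x-.5813,y+.26);m=(r<.014)&(z>.05);print('hubtop z',np.median(z[m]),m.sum());m=(r>.0155)&(r<.019);print('rim z',np.median(z[m]));o=get_obs();print(o['position'],o['time'])"
```

```text
scene 293 163
top 282 109
hubtop z 0.05359116978696532 67
rim z 0.036538204120825646
[0.42229885 0.00576311 0.10782114] 7.25
```

View pics/a1.png

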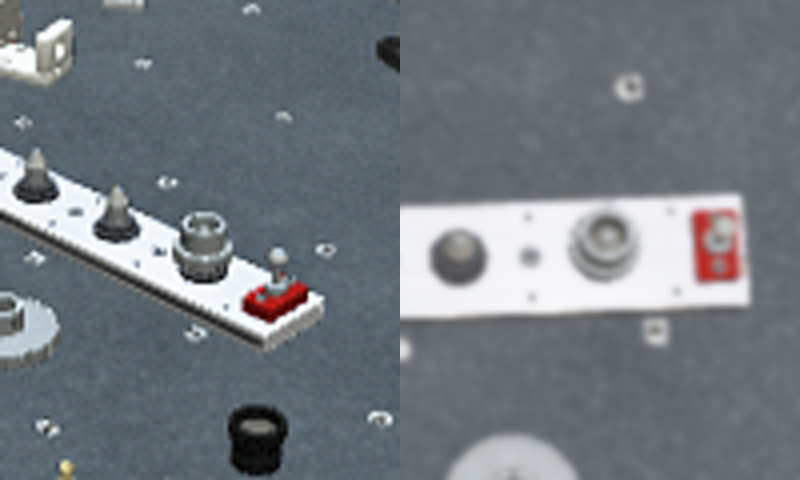

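Gear 40 is seated hub up on the arbor next to the ball (205,245 in the crop), with its hub top at 54 mm. Next I'll pick gear 52.

jog_arm:
  rows:
    - [0, 0, 40, 0, 0, 0, 0.4]
    - [0, 0, 70, 0, 0, 0, 0.4]
    - [0, 0, 86, 0, 0, 0, 0.4]
    - [0, 0, 86, 0, 0, 0, 0.4]
    - [0, 0, 86, 0, 0, 0, -1]
    - [0, 0, 86, 0, 0, 0, -1]
    - [0, 0, 86, 0, 0, 0, -1]
    - [0, 0, 86, 0, 0, 0, -1]

```text
time: 8.05
position: [0.4235, 0.0056, 0.0236]
tcp_rot: [179.8, 0.0, 90.0]
force: [-0.8, -1.9, 5.6]
grip_width: 0.0277
finger_force: 49.4
```

jog_arm:
  rows:
    - [0, 0, -20, 0, 0, 0, -1]
    - [0, 0, -55, 0, 0, 0, -1]
    - [0, 0, -86, 0, 0, 0, -1]
    - [0, 0, -86, 0, 0, 0, -1]

```text
time: 8.45
position: [0.4248, 0.0061, 0.1124]
tcp_rot: [179.6, -0.0, 90.0]
force: [-0.3, 0.3, -1.3]
grip_width: 0.0274
finger_force: 50.0
```

jog_arm:
  rows:
    - [-37, 32, 0, 0, 0, 0, -1]
    - [-74, 64, 0, 0, 0, 0, -1]
    - [-111, 96, 0, 0, 0, 0, -1]
    - [-148, 128, 0, 0, 0, 0, -1]
    - [-178, 153, 0, 0, 0, 0, -1]
    - [-188, 162, 0, 0, 0, 0, -1]
    - [-188, 162, 0, 0, 0, 0, -1]
    - [-188, 162, 25, 0, 0, 0, -1]

```text
time: 9.25
position: [0.5856, -0.1821, 0.0854]
tcp_rot: [179.8, 0.0, 90.0]
force: [-0.3, -0.1, -2.1]
grip_width: 0.0275
finger_force: 50.2
```

```bash
python3 held.py .026; python3 -c "
from h import *
for i in range(3):
    get_image('top');print(get_obs()['position'])"
```

```text
68 tcp [ 0.58555515 -0.18205299  0.08535365] gear centre [ 0.5877 -0.1792] off [0.0021 0.0028] rms 0.0016
[ 0.58132808 -0.18027887  0.07991801]
[ 0.58193799 -0.18043522  0.08154571]
[ 0.58286602 -0.18074822  0.08289047]
```

jog_arm:
  rows:
    - [0, 0, 0, 0, 0, 0, -1]
    - [0, 0, 8, 0, 0, 0, -1]
    - [0, 0, 16, 0, 0, 0, -1]
    - [0, 0, 24, 0, 0, 0, -1]
    - [0, 0, 30, 0, 0, 0, -1]
    - [0, 0, 32, 0, 0, 0, -1]
    - [0, 0, 32, 0, 0, 0, -1]

```text
time: 10.15
position: [0.5839, -0.182, 0.0506]
tcp_rot: [-179.9, -0.0, 90.0]
force: [-0.4, 0.0, -1.8]
grip_width: 0.0277
finger_force: 50.2
```

jog_arm:
  rows:
    - [0, 0, 2, 0, 0, 0, -1]
    - [0, 0, 2, 0, 0, 0, -1]
    - [0, 0, 2, 0, 0, 0, -1]

```text
time: 10.45
position: [0.5846, -0.1822, 0.0497]
tcp_rot: [180.0, 0.0, 90.0]
force: [0.7, 0.2, -0.8]
grip_width: 0.0274
finger_force: 50.3
```

jog_arm:
  rows:
    - [0, 0, 1, 0, 0, 0, -1]
    - [0, 0, 1, 0, 0, 0, 0.1]
    - [0, 0, 1, 0, 0, 0, 0.3]
    - [0, 0, 1, 0, 0, 0, 0.4]
    - [0, 0, 1, 0, 0, 0, 0.4]
    - [0, 0, -25, 0, 0, 0, 0.4]
    - [0, 0, -60, 0, 0, 0, 0.4]
    - [0, 0, -60, 0, 0, 0, 0.4]

```text
time: 11.25
position: [0.5867, -0.1828, 0.1142]
tcp_rot: [179.6, 0.1, 90.0]
force: [1.2, 0.4, 0.5]
grip_width: 0.0597
finger_force: 0.0
```

jog_arm:
  rows:
    - [24, -39, 0, 0, 0, 0, 0.4]
    - [48, -78, 0, 0, 0, 0, 0.4]
    - [72, -117, 0, 0, 0, 0, 0.4]
    - [88, -143, 0, 0, 0, 0, 0.4]
    - [88, -143, 0, 0, 0, 0, 0.4]
    - [88, -143, 0, 0, 0, 0, 0.4]

```text
time: 11.85
position: [0.4413, -0.0939, 0.1094]
tcp_rot: [179.9, 0.0, 90.0]
force: [0.7, 0.0, 0.6]
grip_width: 0.0597
finger_force: 0.0
```

```bash
python3 -c "
from h import *
im,d=get_image('scene');W=cloud('scene',d);x,y,z=W[...,0],W[...,1],W[...,2]
r=np.hypot(x-.585,y+.182);m=(r<.016)&(z>.048);print('hubtop z',np.percentile(z[m],[50,80,95]),m.sum());m=(r>.018)&(r<.024)&(z>.03);print('rim z',np.percentile(z[m],[50,90]));
p=[]
for i in range(4):
    get_image('top');p.append(get_obs()['position'])
print(np.round(p,4),get_obs()['time'])"
```

```text
hubtop z [0.05313476 0.0551557  0.05674494] 58
rim z [0.03771415 0.04158499]
[[ 0.4422 -0.0944  0.1094]
 [ 0.4423 -0.0945  0.1093]
 [ 0.4421 -0.0945  0.1091]
 [ 0.442  -0.0945  0.1091]] 12.1
```

jog_arm:
  rows:
    - [0, -1, 40, 0, 0, 0, 0.4]
    - [0, -1, 70, 0, 0, 0, 0.4]
    - [0, -1, 87, 0, 0, 0, 0.4]
    - [0, -1, 87, 0, 0, 0, 0.4]
    - [0, -1, 87, 0, 0, 0, -1]
    - [0, -1, 87, 0, 0, 0, -1]
    - [0, -1, 87, 0, 0, 0, -1]
    - [0, -1, 87, 0, 0, 0, -1]

```text
time: 12.9
position: [0.4415, -0.0944, 0.0238]
tcp_rot: [179.8, 0.0, 90.0]
force: [-0.3, -0.8, 5.6]
grip_width: 0.0279
finger_force: 49.4
```

jog_arm:
  rows:
    - [0, 0, -20, 0, 0, 0, -1]
    - [0, 0, -55, 0, 0, 0, -1]
    - [0, 0, -86, 0, 0, 0, -1]
    - [0, 0, -86, 0, 0, 0, -1]
    - [0, 0, -86, 0, 0, 0, -1]

```text
time: 13.4
position: [0.4406, -0.0941, 0.1087]
tcp_rot: [179.9, 0.0, 90.0]
force: [0.6, -0.3, -3.0]
grip_width: 0.0277
finger_force: 50.1
```

```bash
python3 held.py .032;python3 -c "
from h import *
p=[]
for i in range(4):
    get_image('top');p.append(get_obs()['position'])
print(np.round(p,4),get_obs()['time'])"
```

```text
84 tcp [ 0.44062508 -0.09411657  0.10868988] gear centre [ 0.4428 -0.0909] off [0.0022 0.0032] rms 0.0017
[[ 0.4394 -0.0939  0.1071]
 [ 0.4392 -0.0938  0.1069]
 [ 0.4392 -0.0938  0.1069]
 [ 0.4394 -0.0939  0.107 ]] 13.65
```

jog_arm:
  rows:
    - [-3, 45, 0, 0, 0, 0, -1]
    - [-6, 90, 0, 0, 0, 0, -1]
    - [-9, 130, 0, 0, 0, 0, -1]
    - [-10, 147, 0, 0, 0, 0, -1]
    - [-10, 147, 0, 0, 0, 0, -1]
    - [-10, 147, 12, 0, 0, 0, -1]
    - [-10, 147, 25, 0, 0, 0, -1]
    - [-10, 147, 25, 0, 0, 0, -1]

```text
time: 14.45
position: [0.5844, -0.1037, 0.0803]
tcp_rot: [-179.7, -0.0, 90.0]
force: [-0.8, -0.1, -3.6]
grip_width: 0.0279
finger_force: 50.3
```

jog_arm:
  rows:
    - [0, 0, 0, 0, 0, 0, -1]
    - [0, 0, 8, 0, 0, 0, -1]
    - [0, 0, 16, 0, 0, 0, -1]
    - [0, 0, 24, 0, 0, 0, -1]
    - [0, 0, 30, 0, 0, 0, -1]
    - [0, 0, 32, 0, 0, 0, -1]
    - [0, 0, 32, 0, 0, 0, -1]
    - [0, 0, 32, 0, 0, 0, -1]

```text
time: 15.25
position: [0.5874, -0.1041, 0.0515]
tcp_rot: [180.0, 0.0, 90.0]
force: [-0.4, -0.0, -2.7]
grip_width: 0.0275
finger_force: 50.3
```

jog_arm:
  rows:
    - [0, 0, 2, 0, 0, 0, -1]
    - [0, 0, 3, 0, 0, 0, -1]
    - [0, 0, 3, 0, 0, 0, -1]
    - [0, 0, 3, 0, 0, 0, -1]

```text
time: 15.65
position: [0.5878, -0.1041, 0.0498]
tcp_rot: [179.9, 0.0, 90.0]
force: [-1.7, 0.5, 5.1]
grip_width: 0.0275
finger_force: 51.0
```

jog_arm:
  rows:
    - [0, 0, 0, 0, 0, 0, 0.1]
    - [0, 0, 0, 0, 0, 0, 0.3]
    - [0, 0, 0, 0, 0, 0, 0.4]
    - [0, 0, 0, 0, 0, 0, 0.4]
    - [0, 0, -25, 0, 0, 0, 0.4]
    - [0, 0, -60, 0, 0, 0, 0.4]
    - [0, 0, -60, 0, 0, 0, 0.4]
    - [0, 0, -60, 0, 0, 0, 0.4]

```text
time: 16.45
position: [0.5879, -0.1042, 0.1091]
tcp_rot: [179.9, 0.0, 90.0]
force: [-0.2, 0.8, -0.5]
grip_width: 0.0597
finger_force: 0.0
```

jog_arm:
  rows:
    - [-27, -40, 0, 0, 0, 0, 0.4]
    - [-54, -78, 0, 0, 0, 0, 0.4]
    - [-81, -116, 0, 0, 0, 0, 0.4]
    - [-97, -139, 0, 0, 0, 0, 0.4]
    - [-97, -139, 0, 0, 0, 0, 0.4]
    - [-97, -139, 0, 0, 0, 0, 0.4]

```text
time: 17.05
position: [0.4476, -0.2011, 0.1075]
tcp_rot: [-180.0, -0.0, 89.9]
force: [-0.4, -1.1, -0.4]
grip_width: 0.0597
finger_force: 0.0
```

```bash
python3 -c "
from h import *
im,d=get_image('scene');W=cloud('scene',d);x,y,z=W[...,0],W[...,1],W[...,2]
r=np.hypot(x-.588,y+.104);m=(r<.016)&(z>.048);print('hubtop z',np.percentile(z[m],[50,80,95]),m.sum());m=(r>.018)&(r<.029)&(z>.03);print('rim z',np.percentile(z[m],[10,50,90]));
p=[]
for i in range(4):
    get_image('top');p.append(get_obs()['position'])
print(np.round(p,4),get_obs()['time'])"
```

```text
hubtop z [0.05267741 0.05617817 0.05701619] 6
rim z [0.03336024 0.03883841 0.0412562 ]
[[ 0.4487 -0.2007  0.1077]
 [ 0.4489 -0.2005  0.1078]
 [ 0.449  -0.2005  0.1079]
 [ 0.449  -0.2005  0.1079]] 17.3
```

jog_arm:
  rows:
    - [0, 0, 40, 0, 0, 0, 0.4]
    - [0, 0, 70, 0, 0, 0, 0.4]
    - [0, 0, 86, 0, 0, 0, 0.4]
    - [0, 0, 86, 0, 0, 0, 0.4]
    - [0, 0, 86, 0, 0, 0, -1]
    - [0, 0, 86, 0, 0, 0, -1]
    - [0, 0, 86, 0, 0, 0, -1]
    - [0, 0, 86, 0, 0, 0, -1]

```text
time: 18.1
position: [0.4494, -0.2013, 0.0239]
tcp_rot: [179.8, 0.0, 90.0]
force: [-1.5, 1.4, 6.9]
grip_width: 0.0276
finger_force: 49.3
```

jog_arm:
  rows:
    - [0, 0, -20, 0, 0, 0, -1]
    - [0, 0, -55, 0, 0, 0, -1]
    - [0, 0, -86, 0, 0, 0, -1]
    - [0, 0, -100, 0, 0, 0, -1]
    - [0, 0, -100, 0, 0, 0, -1]

```text
time: 18.6
position: [0.4496, -0.2017, 0.1248]
tcp_rot: [179.8, 0.1, 90.0]
force: [0.7, 0.4, -3.5]
grip_width: 0.0275
finger_force: 50.2
```

jog_arm:
  rows:
    - [37, 30, 0, 0, 0, 0, -1]
    - [74, 60, 0, 0, 0, 0, -1]
    - [111, 90, 0, 0, 0, 0, -1]
    - [148, 119, 0, 0, 0, 0, -1]
    - [168, 136, 0, 0, 0, 0, -1]
    - [175, 141, 0, 0, 0, 0, -1]
    - [175, 141, 15, 0, 0, 0, -1]
    - [175, 141, 30, 0, 0, 0, -1]

```text
time: 19.4
position: [0.5887, -0.0261, 0.0909]
tcp_rot: [-179.9, 0.0, 90.0]
force: [-0.4, 0.8, -4.0]
grip_width: 0.0274
finger_force: 50.4
```

jog_arm:
  rows:
    - [0, 0, 5, 0, 0, 0, -1]
    - [0, 0, 5, 0, 0, 0, -1]
    - [0, 0, 5, 0, 0, 0, -1]

```text
time: 19.7
position: [0.589, -0.0265, 0.0875]
tcp_rot: [-180.0, 0.0, 90.0]
force: [-0.0, 0.3, -3.4]
grip_width: 0.0278
finger_force: 50.3
```

```bash
python3 held.py .038;python3 -c "
from h import *
p=[]
for i in range(4):
    get_image('top');p.append(get_obs()['position'])
print(np.round(p,4),get_obs()['time'])"
```

```text
107 tcp [ 0.58904815 -0.02652448  0.08749936] gear centre [ 0.5916 -0.0237] off [0.0026 0.0028] rms 0.0021
[[ 0.5896 -0.0264  0.0881]
 [ 0.5897 -0.0263  0.0882]
 [ 0.5896 -0.0262  0.0881]
 [ 0.5896 -0.0262  0.088 ]] 19.95
```

jog_arm:
  rows:
    - [0, 0, 8, 0, 0, 0, -1]
    - [0, 0, 16, 0, 0, 0, -1]
    - [0, 0, 24, 0, 0, 0, -1]
    - [0, 0, 32, 0, 0, 0, -1]
    - [0, 0, 36, 0, 0, 0, -1]
    - [0, 0, 38, 0, 0, 0, -1]
    - [0, 0, 39, 0, 0, 0, -1]
    - [0, 0, 39, 0, 0, 0, -1]

```text
time: 20.75
position: [0.5886, -0.026, 0.0498]
tcp_rot: [-180.0, -0.0, 90.0]
force: [-7.3, 1.0, 10.4]
grip_width: 0.028
finger_force: 51.7
```

jog_arm:
  rows:
    - [0, 0, 0, 0, 0, 0, -1]
    - [0, 0, 0, 0, 0, 0, 0.1]
    - [0, 0, 0, 0, 0, 0, 0.3]
    - [0, 0, 0, 0, 0, 0, 0.4]
    - [0, 0, 0, 0, 0, 0, 0.4]
    - [0, 0, -25, 0, 0, 0, 0.4]
    - [0, 0, -60, 0, 0, 0, 0.4]
    - [0, 0, -60, 0, 0, 0, 0.4]

```text
time: 21.55
position: [0.5919, -0.0262, 0.113]
tcp_rot: [179.6, 0.0, 90.0]
force: [0.7, 0.0, 0.4]
grip_width: 0.0602
finger_force: 0.0
```

jog_arm:
  rows:
    - [0, -50, -20, 0, 0, 0, 0.4]
    - [0, -100, -40, 0, 0, 0, 0.4]
    - [0, -150, -60, 0, 0, 0, 0.4]
    - [0, -200, -60, 0, 0, 0, 0.4]
    - [0, -250, -60, 0, 0, 0, 0.4]
    - [0, -250, -60, 0, 0, 0, 0.4]
    - [0, -250, -60, 0, 0, 0, 0.4]
    - [0, -250, -60, 0, 0, 0, 0.4]

```text
time: 22.35
position: [0.3405, -0.0261, 0.1684]
tcp_rot: [179.9, 0.0, 90.0]
force: [0.8, 0.9, -0.3]
grip_width: 0.0594
finger_force: 0.0
```

Run:
```python
from h import *
ims=[]
for cam,(u,v) in dict(scene=(200,150),top=(180,130)).items():
    im,d=get_image(cam);W=cloud(cam,d);x,y,z=W[...,0],W[...,1],W[...,2]
    for a,R in zip([(.5813,-.2601),(.5841,-.1822),(.5869,-.1042),(.5897,-.0263)],(.02,.026,.032,.038)):
        r=np.hypot(x-a[0],y-a[1]);m=(r<.016)&(z>.046);k=(r<R+.006)&(z>.031)&(z<.043)
        print(cam,R,"hub",m.sum(),np.percentile(z[m],[50,90]).round(4) if m.any() else "","rim",np.nanmedian(z[k]).round(4),np.round(cv2.minEnclosingCircle(np.c_[x[k],y[k]].astype(np.float32))[1],4) if k.any() else "")
    r=np.hypot(x-.4543,y+.4027);m=(r<.03)&(z>.02)&(z<.035);print("loupe",x[m].mean(),y[m].mean())
    ims.append(cv2.resize(im[v:v+150,u:u+200],(400,300),interpolation=cv2.INTER_CUBIC))
cv2.imwrite("pics/end.png",np.vstack(ims)[...,::-1])
```

```text
scene 0.02 hub 74 [0.0517 0.0559] rim 0.0376 0.0206
scene 0.026 hub 64 [0.0529 0.0565] rim 0.038 0.028
scene 0.032 hub 72 [0.0519 0.0564] rim 0.0386 0.0334
scene 0.038 hub 49 [0.0513 0.0547] rim 0.0388 0.0396
loupe 0.4548022528314486 -0.4022608273442791
top 0.02 hub 124 [0.053  0.0558] rim 0.0376 0.0199
top 0.026 hub 123 [0.053  0.0558] rim 0.0376 0.0259
top 0.032 hub 119 [0.0531 0.0555] rim 0.0377 0.0324
top 0.038 hub 121 [0.0529 0.0554] rim 0.0376 0.0381
loupe 0.45486674871144306 -0.40281622199118733
```

View pics/end.png

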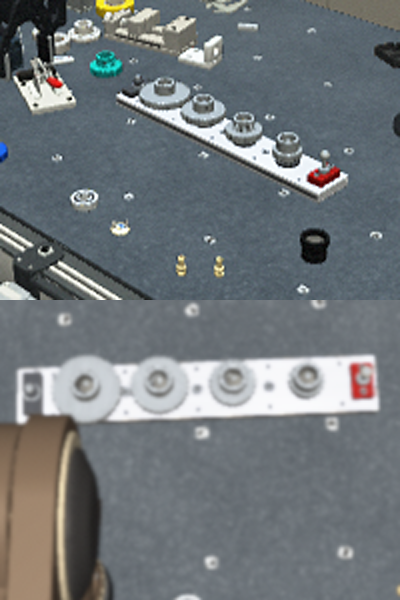

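All four gears sit level with their rims at 38 mm, growing in size away from the red block. The loupe has not moved.

```bash
python3 -c "
from cell import *
print(sign_off())"
```

```text
the job is handed in; nothing more can be done
None
```

The job is handed in: the four gears (40, 52, 64 and 76 mm) are seated hub up on the arbors in that order from the ball, and the loupe was left where it stood.

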